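# Hook a rest arm into the slotted upright and press it home

## Robot

A 6-joint arm with a two-finger parallel gripper is mounted at the origin on the work surface. World frame = base frame: x ahead of the robot, y to its left, z up, the work surface at z = 0. Lengths are in m, angles in rad, forces in N, time in s.
With the tool pointing down it reaches from about 0.35 to 0.775 m from the base axis. Payload 5.5 kg.
Tool frame: the origin (TCP) lies at the very end of the fingers, on their centre line; the grasp point (between the pads) lies 19 mm behind it (grip_point_offset is the distance from the TCP to the grasp point, in m); z points along the fingers, y is the direction in which the jaws open and shut (so a half turn about z gives the same grasp; the last joint's range is limited). The gripper opens to 85 mm and grips with 20 to 120 N. Pads are 22 mm wide; open, the fingers measure 114 mm over their backs; the gripper's body (76 mm by 85 mm) begins 54 mm behind the grasp point. The pads swing forward as they close: fully open they stand 13 mm farther back than shut.
Start: joints at [1.181, 0.313, 0.046, 1.304, 0, 1.431], TCP at [0.142, 0.557, 0.231] pointing down, gripper open.
Joint ranges: [-2.76, 2.76], [-0.86, 1.69], [-1.03, 1.26], [-2.2, 2.34], [-1.47, 1.5], [-3.14, 3.14]. Speed limits (rad/s): [2.57, 2.57, 3.14, 3.14, 3.14, 3.14].

## Interface

Orientations are given as a unit quaternion [w, x, y, z].
In Python, from workcell import * gives the robot as it stands.
- The arm moves only by the shell command python3 -m crank 'ROWS' [OPENING] [FORCE]. ROWS is a JSON object of lists of equal length, an entry for each row: "travel": the shift along the tool's x, y, z in units of 40 mm (1.0 is 40 mm), a list of three; "turn": the turn about the tool's z in rad. In form: {"travel": [[x, y, z], ...], "turn": [turn, ...]}. A call has 1 to 5 rows; each row is the pose to reach, as a shift and turn from the pose commanded when the call began, along the tool's axes at that moment; what a row does not reach only later rows make up. A row lasts 1/12 s, in which the tool goes at most 41.7 mm and 7.16 degrees, less where a joint would pass 70% of its speed; a pose out of reach is approached as far as the arm can. A call with a gripper value outside its range is refused whole. OPENING is the finger opening in mm, from 0 to 85.4, set as the call begins (- or left out, the last holds). The fingers move at their own pace and stop on an object; FORCE is the grip in N (left out, the last holds). Time passes only in rows, so rows that repeat a pose let the fingers close. It gives the time, the measured TCP pose, the force and the opening at its end, in the units of the state.
- get_state(): the state, without advancing time (a new reading comes with each control period).
- read_camera(name): name is "side" or "top"; returns a dict with "image" (480x640x3 uint8, red, green, blue), "K" (3x3 intrinsics, pixels), "k1" (the pictures are not rectified: a ray, as slopes to the right and down, at radius r is drawn at 1 + k1 r^2 times it, then the intrinsics apply), "R" (3x3) and "t" (3): a world point X has camera coordinates R X + t. Camera axes: x right, y down, z forward; pixel columns grow to the right and rows downward; lengths in m; the calibration is good to about 2 mm. A picture is of the moment at which its call begins. There is no depth.
- hand_in(): hands the job in, once; it reports no verdict.
The state is a dict: "clock": time; "joint_pos": joint angles; "qvel": joint speeds; "tau": joint torques, N m; "tcp_pos": TCP position; "orientation": TCP orientation; "wrist_force": force on the tool from outside, world axes, zero at the start; "ft_torque": the same for the moment, N m; "finger_gap": finger opening in m.
Only numpy, scipy, OpenCV 4.12 (cv2) and the standard library are available. Lean on these libraries where they do the work, as an engineer would, in place of code of your own. Each camera call takes 0.05 s, during which the arm holds its last target. There are 200 camera calls.

## Task

Take the yellow rest arm that stands on the bench, hook both its claws into the two slots of the upright's slotted strip, and press it down past the spring catch until it is fully home, level and locked, then let go. The strip has been clamped by hand up to 2 cm higher or lower than its drawn place, so feel for it and never force it: neither ram nor overpress the upright. Leave the tape rolls, the hammer and the steel block where they are.

Things in the scene. Friction and masses are not known exactly. Their poses are not given: they have to be found in the camera images.
- bracket_grip (a point): Centre of the arm bar of the loose yellow steel bracket (about 300 g), where to grip it from above across its 14 mm width. z up, +x along the bar to the claws. Bar 16 mm tall, from 58 mm behind this point (-x) to 50 mm ahead. It stands on the bench on its back plate (+x end) and its end stop (-x end, 6 mm thick, 44 mm wide, top 18 mm above this point); this point is then 78 mm up.
- bracket_back (a point): Foot of the bracket's back face, on its centre line: 62 mm ahead of and 78 mm below bracket_grip, same axes. Back plate 30 mm wide, 86 mm tall, its lower rear edge a round toe (4 mm radius) with a recess above. Two steel claws stick out 10.5 mm from it: tabs 6 mm wide, 8 mm tall, undersides 24 and 69 mm above this point, each with a hook 5 mm thick hanging 14 mm lower, 5.5 mm off the back face.
- upright: Fixed blue post, 40 x 40 x 212 mm, on a grey foot 140 x 120 x 8 mm; origin on the bench under the post's centre, z up, -x is the slotted side (the bracket's +x points along this +x when hooking in). 60 N is the most contact force it may ever bear in sum: light touches only. The bracket slides easily on it.
- strip_top (a point): Where the drawing puts the middle of the top front edge of the aluminium slotted strip on the upright (axes as upright): 235 mm up, 48 mm before the post's centre. The real strip (40 mm wide, 4 mm thick, 150 mm tall, with slots, catch and tab on it) is clamped up to 18 mm higher or lower: not measured here. Feel for it: touch its top edge from above with closed fingers, or try the claws in the slots.
- home (a point): Where bracket_grip is by the drawing when fully home (axes as upright): 62 mm before the strip's front, 198 mm up; shifts with the strip's offset. Two slots on the strip's centre line, 9 mm wide, 27 mm tall, lower edges 54 and 9 mm below this point, 16 mm hollow behind. The claws go in freely with bracket_grip 14 to 19 mm above true home (16.5 is the middle); the tabs stop hard on the lower edges at home.
- catch (a joint): Red spring roller (3 mm radius) in the strip's front, 69.5 mm below home: distance in m it is pushed in, 0 to 0.0045. When the bracket is lowered its toe meets it about 10 mm above home and rests there, hooked but not locked. A push straight down on the bar's top close to the back plate, 8 to 15 N, takes the toe past it; it snaps out again above the toe.
- lock_tab (a joint): Green sprung tab, 20 mm wide, on the strip below the red roller: distance in m it is pushed down. 0: free, up; about 0.008: bracket fully home (its underside pushes the tab down). It resists with about 1 N only.
- tape_a_c (a point): Centre, half-way up, of an amber roll of packing tape lying on its side face, 92 mm across, 48 mm tall. Bystander.
- tape_b_c (a point): Centre, half-way up, of a clear roll of packing tape, 92 mm across, 48 mm tall. Bystander.
- mallet: Hammer lying on the bench, 260 mm long. Bystander.
- setblock: Steel setting block 50 x 30 x 30 mm, origin at the centre of its underside. Bystander.
Not all that is in view belongs to the job. Of the things that look like the part that bears bracket_grip, the middle-sized one is meant.

How it is judged:
On the way, in this order (a step that is already met when the one before it is completed fails the run):
1. both claws are through the slots, the bracket not yet pressed home (x of bracket_grip in the frame of upright between -0.1145 and -0.105 m and y of bracket_grip in the frame of upright between -0.004 and 0.004 m and z of bracket_grip in the frame of upright between 0.182 and 0.242 m and value of joint lock_tab below 0.005 m and angle between bracket_grip's own z axis and vertical below 0.1 rad), for 0.1 s.
2. the bracket is pressed down fully home past the catch (x of bracket_grip in the frame of upright between -0.1135 and -0.106 m and y of bracket_grip in the frame of upright between -0.004 and 0.004 m and angle between bracket_grip's own z axis and vertical below 0.06 rad and angle between the x axis of bracket_grip and the x axis of upright, either way round below 0.08 rad and value of joint lock_tab above 0.0065 m), for 0.2 s.
At the end, for the whole second after the job is handed in: The bracket hangs released in the upright: green tab held down 6.5 to 9.5 mm; bar centre 106 to 113.5 mm in front of the post's centre, within 4 mm sideways and 22 mm in height of its drawn home; tilted under 0.06 rad, turned under 0.08 rad (all of step 2 and z of bracket_grip in the frame of upright between 0.176 and 0.22 m and value of joint lock_tab below 0.0095 m); the robot touches nothing.
It fails at once if the upright is rammed or overpressed: more than 60 N of contact force on it (contact force between upright and anything else above 60 N).
It fails at once if the amber tape roll is displaced by more than 20 mm (distance of tape_a_c from where it was at the start of the episode above 0.02 m).
It fails at once if the clear tape roll is displaced by more than 20 mm (distance of tape_b_c from where it was at the start of the episode above 0.02 m).
It fails at once if the hammer is displaced by more than 20 mm (distance of mallet from where it was at the start of the episode above 0.02 m).
It fails at once if the steel block is displaced by more than 20 mm (distance of setblock from where it was at the start of the episode above 0.02 m).
It also fails if it takes over 54 s, if anything falls off the work surface, if the arm or the gripper's body presses on something with over 40 N, if the wrist force passes 120 N, or if a joint passes its speed limit or range.

## Working session

There is one attempt and no reset: what is moved stays moved. The work goes in short steps, Python scripts to look and compute and a shell command to move; the robot and the scene stay as the last step left them, time stands still between calls to the robot, and variables do not carry over. Pictures are saved under pics/ and viewed, about 8 in all and at most 12, crops included, and the job is handed in when it is done.

```bash
mkdir -p pics; ls
cat > h.py <<'E'
import numpy as np, cv2, pickle
from workcell import *
def snap(n,f):
    c=read_camera(n); pickle.dump(c,open(f'pics/{f}.pkl','wb')); cv2.imwrite(f'pics/{f}.png',c['image'][:,:,::-1]); return c
def load(f): return pickle.load(open(f'pics/{f}.pkl','rb'))
def ray(c,u,v):
    K=np.array(c['K'],float);R=np.array(c['R']);t=np.array(c['t'])
    k=c['k1']
    p=cv2.undistortPoints(np.array([[[u,v]]],float),K,np.array([k,0,0,0,0],float))[0,0]
    d=R.T@np.array([p[0],p[1],1]); return -R.T@t,d
def onz(c,u,v,z):
    o,d=ray(c,u,v); return o+d*(z-o[2])/d[2]
def proj(c,X):
    x=np.array(c['R'])@np.array(X)+np.array(c['t']); a=x[:2]/x[2]; a=a*(1+c['k1']*(a@a)); K=np.array(c['K']); return (K[0,0]*a[0]+K[0,2],K[1,1]*a[1]+K[1,2])
E
python3 - <<'E'
from h import *
for n in('top','side'):
    c=snap(n,n+'0'); print(n,c['K'],c['k1'],-np.array(c['R']).T@c['t'],c['R'])
print(get_state())
E
```

```text
pics
top [[467.14150822   0.         308.61545476]
 [  0.         467.14150822 241.33867945]
 [  0.           0.           1.        ]] -0.11388598229042292 [ 0.34375513 -0.01282816  1.41604975] [[ 0.00820345 -0.99987592 -0.01344799]
 [-0.99050935 -0.00627994 -0.1373018 ]
 [ 0.13720031  0.01444671 -0.99043797]]
side [[514.84009718   0.         316.8654046 ]
 [  0.         514.84009718 243.51678268]
 [  0.           0.           1.        ]] 0.03365854698405534 [ 0.08946497 -0.65429029  1.06656109] [[ 0.84243434 -0.538624   -0.01373227]
 [-0.4215323  -0.6429949  -0.63942793]
 [ 0.33558145  0.54446465 -0.76872839]]
{'clock': 0.1, 'joint_pos': array([ 1.18145168e+00,  3.13928002e-01,  4.51015240e-02,  1.30359345e+00,
       -3.36377976e-05,  1.43117974e+00]), 'qvel': array([ 5.17387839e-04, -3.50230352e-03,  8.96000319e-04, -5.74352206e-04,
        1.69182691e-03,  7.01569357e-05]), 'tau': array([ 4.04489037e-03, -4.81725848e+01,  2.99243921e+01,  1.27438360e-02,
       -9.59817135e-05,  2.33035905e-06]), 'tcp_pos': array([0.14196203, 0.55673637, 0.23050015]), 'orientation': array([-1.95976988e-04,  1.24539766e-01,  9.92214285e-01, -7.87969235e-04]), 'wrist_force': array([-0.18183459,  0.11777177, -0.26735508]), 'ft_torque': array([ 0.0171039 , -0.01546223, -0.01891214]), 'finger_gap': 0.08521648559157459}
```

View pics/top0.png

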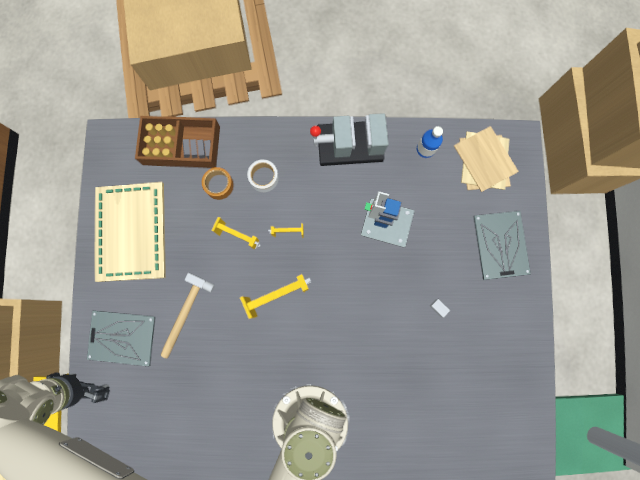

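View pics/side0.png

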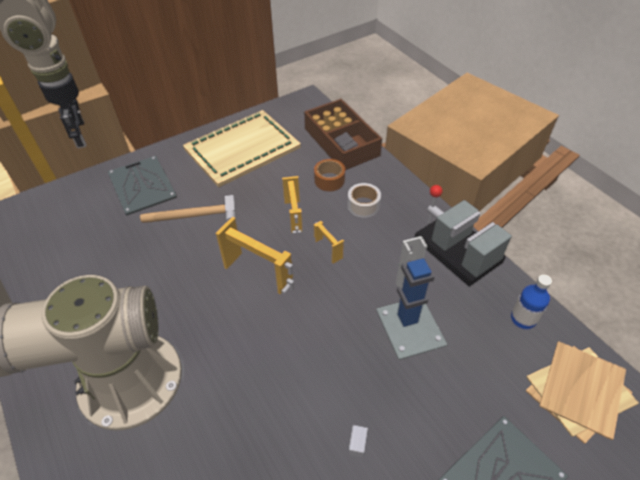

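Three yellow brackets are in view: big (top 275,295 / side 255,258), middle (top 236,234 / side 292,205) and small (top 287,230 / side 330,240). The middle one fits the description, at about 120 mm long. I'll confirm it in an enlarged crop and measure.

Run:
```python
from h import *
t=load('top0');s=load('side0')
a=cv2.resize(t['image'][200:260,200:300],(400,240),interpolation=3)
a2=cv2.resize(t['image'][185:255,350:420],(400,400)  ,interpolation=3)[:360]
b=cv2.resize(s['image'][170:240,260:340],(400,350),interpolation=3)
b2=cv2.resize(s['image'][230:360,370:450],(320,520),interpolation=3)
im=np.zeros((600,800,3),np.uint8); im[:240,:400]=a; im[240:600,:400]=a2; im[:350,400:800]=b
cv2.imwrite('pics/crop1.png',im[:,:,::-1]); 
for n,c in(('top',t),('side',s)):
    h=cv2.cvtColor(c['image'],cv2.COLOR_RGB2HSV)
    m=cv2.inRange(h,(18,150,120),(32,255,255))
    k,l,st,ce=cv2.connectedComponentsWithStats(m)
    for i in range(1,k):
        if st[i,4]>60 and 150<ce[i][1]<330 and ce[i][0]>180:
            pts=np.argwhere(l==i)[:,::-1].astype(np.int32)
            print(n,st[i],ce[i].round(1),cv2.minAreaRect(pts))
    for nm,lo,hi in(('green',(40,120,80),(80,255,255)),('blue',(100,120,60),(125,255,255))):
        m=cv2.inRange(h,lo,hi);k,l,st,ce=cv2.connectedComponentsWithStats(m)
        for i in range(1,k):
            if st[i,4]>8: print(n,nm,st[i],ce[i].round(1))
```

```text
top [212 217  47  32 345] [232.6 232.2] ((234.95176696777344, 234.4309539794922), (46.42856979370117, 15.41759967803955), 28.495635986328125)
top [271 224  32  13 155] [286.5 229.8] ((286.5, 230.0), (12.0, 31.0), 90.0)
top [240 275  68  43 643] [271.6 296.1] ((275.0314025878906, 296.6069030761719), (23.043357849121094, 66.62088012695312), 69.55044555664062)
top green [365 203   7   8  37] [367.6 206.2]
top blue [422 130  21  20 279] [431.  140.6]
top blue [417 148  11  10  21] [421.  154.1]
top blue [383 198  18  18 217] [391.8 206.8]
top blue [379 216  14   6  39] [385.8 218.7]
top blue [375 222  13   5  37] [380.5 224.1]
side [283 177  18  52 414] [291.9 195.4] ((292.7532958984375, 202.39955139160156), (50.81694412231445, 13.150288581848145), 82.40535736083984)
side [217 218  73  74 940] [255.3 247.7] ((259.00482177734375, 249.51260375976562), (85.57245635986328, 34.07923889160156), 42.552955627441406)
side [315 222  28  39 268] [328.4 239. ] ((328.9527282714844, 239.323974609375), (41.37903594970703, 18.172725677490234), 51.009002685546875)
side blue [408 259  23  20 301] [418.6 268.2]
side blue [404 282  23  19 230] [414.7 292. ]
side blue [521 285  29  26 568] [534.6 297.9]
side blue [399 304  22  21 250] [408.9 315. ]
side blue [512 317  21  12  57] [520.5 324.3]
```

View pics/crop1.png

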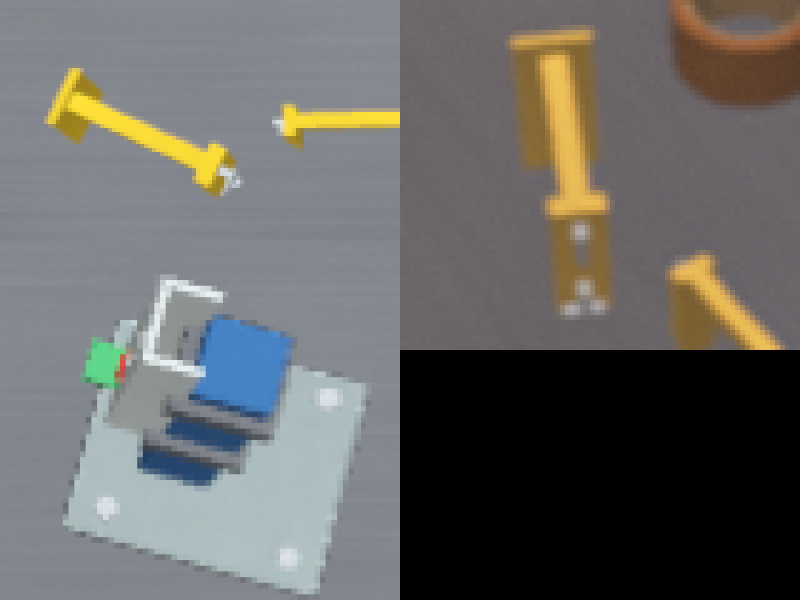

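Crop 1 confirms the middle bracket. Its bar runs in top pixels from about (218.8,225.8) to (251,239.5), with steel claws at the right end (257,244). The upright's post top is centred at (392,207), and the strip and green tab are on its left side.

Run:
```python
from h import *
t=load('top0');s=load('side0')
P=lambda x,y:(200+x/4-.4,200+y/4-.4)
Q=lambda x,y:(350+x/5.714-.4,185+(y-240)/5.714-.4)
a=onz(t,*P(75,103),.086);b=onz(t,*P(205,158),.086)
print('bar',a,b,np.degrees(np.arctan2(*(b-a)[[1,0]])))
e=[onz(t,*P(*p),.096) for p in((76,69),(48,122))]
print('stop outer',e,np.linalg.norm(e[0]-e[1]))
S=lambda x,y:(260+x/5-.4-80,170+y/5-.4)
a2=onz(s,*S(555,58),.086);b2=onz(s,*S(575,195),.086)
print('side bar',a2,b2,np.degrees(np.arctan2(*(b2-a2)[[1,0]])))
e2=[onz(s,*S(*p),.096) for p in((511,39),(593,32))];print('stop side',e2)
pl=onz(s,*S(577,213),.086);print('back top edge centre side',pl)
po=[onz(t,*Q(*p),.212) for p in((213,317),(291,337),(270,418),(193,400))]
print('post',po,np.mean(po,0))
f=[onz(t,*Q(*p),.008) for p in((368,387),(316,593),(65,523))]
print('foot',f,(f[0]+f[2])/2)
d=f[0]-f[1];print(np.degrees(np.arctan2(d[1],d[0])),np.linalg.norm(d)); d=f[1]-f[2];print(np.degrees(np.arctan2(d[1],d[0])),np.linalg.norm(d))
# strip top front edge
g=[onz(t,*Q(*p),.235) for p in((162,277),(147,358))];print('strip',g,np.mean(g,0))
cg=(418.6,268.2);print('post side',onz(s,418,262,.212))
st=[onz(s,*p,.235) for p in((402,240),(412,248))]
im=np.zeros((600,800,3),np.uint8)
im[:560,:480]=cv2.resize(s['image'][228:368,350:470],(480,560),interpolation=3)
cv2.imwrite('pics/crop2.png',im[:,:480,::-1])
```

```text
bar [0.57328954 0.26955888 0.086     ] [0.53346645 0.17337849 0.086     ] -112.4917952590666
stop outer [array([0.59653203, 0.26762396, 0.096     ]), array([0.55757655, 0.2866388 , 0.096     ])] 0.043348503123041095
side bar [0.5773083  0.26811241 0.086     ] [0.53286703 0.17281629 0.086     ] -115.0019520781733
stop side [array([0.55984522, 0.28499782, 0.096     ]), array([0.60039867, 0.26496998, 0.096     ])]
back top edge centre side [0.52706038 0.16113161 0.086     ]
post [array([ 0.62722001, -0.2010528 ,  0.212     ]), array([ 0.61807654, -0.23710175,  0.212     ]), array([ 0.57988036, -0.22654649,  0.212     ]), array([ 0.58803078, -0.19112133,  0.212     ])] [ 0.60330192 -0.21395559  0.212     ]
foot [array([ 0.6373512 , -0.31631279,  0.008     ]), array([ 0.5251723 , -0.28564535,  0.008     ]), array([ 0.56201856, -0.15179825,  0.008     ])] [ 0.59968488 -0.23405552  0.008     ]
-15.28990901776571 0.11629530371242046
-105.3914939548192 0.13882612825006285
strip [array([ 0.6402366 , -0.17454077,  0.235     ]), array([ 0.60255932, -0.16716314,  0.235     ])] [ 0.62139796 -0.17085196  0.235     ]
post side [ 0.61201863 -0.20702958  0.212     ]
```

View pics/crop2.png

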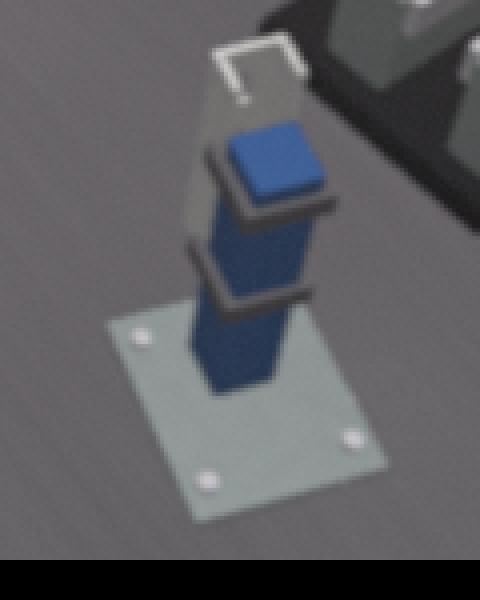

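```bash
python3 - <<'E'
from h import *
t=load('top0');s=load('side0')
def tri(u,v):
    o1,d1=ray(t,*u);o2,d2=ray(s,*v);A=np.array([d1,-d2]).T
    k=np.linalg.lstsq(A,o2-o1,rcond=None)[0];p,q=o1+k[0]*d1,o2+k[1]*d2
    return (p+q)/2,np.linalg.norm(p-q)
Q=lambda x,y:(350+x/5.714-.4,185+(y-240)/5.714-.4)
S=lambda x,y:(350+x/4-.4,228+y/4-.4)
for n,a,b in(('stripA',(162,277),(286,38)),('stripB',(147,358),(214,50)),('post1',(213,317),(297,122)),('post2',(291,337),(325,180)),('post3',(270,418),(262,198)),('post4',(193,400),(228,142))):
    print(n,tri(Q(*a),S(*b)))
po=[onz(s,*S(*p),.212) for p in((297,122),(325,180),(262,198),(228,142))];print(np.mean(po,0))
f=[onz(s,*S(*p),.008) for p in((388,464),(197,521),(107,322))];print(f)
for i in(0,1):d=f[i]-f[i+1];print(np.degrees(np.arctan2(d[1],d[0])))
E
python3 -m crank '{"travel":[[-0.8,-0.38,0],[-1.6,-0.76,0],[-2.4,-1.14,0],[-3.2,-1.52,0],[-4.01,-1.893,0]],"turn":[0,0,0,0,0]}' 60 60
python3 -m crank '{"travel":[[-0.8,-0.38,0],[-1.6,-0.76,0],[-2.4,-1.14,0],[-3.2,-1.52,0],[-4.01,-1.893,0]],"turn":[0,0,0,0,0]}'
python3 -m crank '{"travel":[[-0.8,-0.38,0],[-1.6,-0.76,0],[-2.4,-1.14,0],[-3.2,-1.52,0],[-4.01,-1.893,0]],"turn":[0,0,0,0,0]}'
python3 -m crank '{"travel":[[0,0,0],[0,0,0],[0,0,0],[0,0,0],[0,0,0]],"turn":[-0.12,-0.24,-0.36,-0.48,-0.6]}'
python3 -m crank '{"travel":[[0,0,0],[0,0,0],[0,0,0],[0,0,0],[0,0,0]],"turn":[-0.12,-0.24,-0.36,-0.48,-0.6]}'
python3 -m crank '{"travel":[[0,0,0],[0,0,0],[0,0,0]],"turn":[-0.1,-0.188,-0.188]}'
```

```text
stripA (array([ 0.64006772, -0.17449994,  0.24158448]), np.float64(0.0032990353873280716))
stripB (array([ 0.59978273, -0.16549245,  0.24951668]), np.float64(0.0008981752886174928))
post1 (array([ 0.62991437, -0.20271614,  0.20748394]), np.float64(0.00364059544245298))
post2 (array([ 0.62030054, -0.23880591,  0.2045251 ]), np.float64(0.0011660290142867628))
post3 (array([ 0.58373138, -0.22927211,  0.20453249]), np.float64(0.00535771587529635))
post4 (array([ 0.59101092, -0.19297654,  0.20715431]), np.float64(0.004460046499366797))
[ 0.60440242 -0.21963922  0.212     ]
[array([ 0.63936247, -0.31805371,  0.008     ]), array([ 0.5256464 , -0.28718709,  0.008     ]), array([ 0.56244839, -0.15427463,  0.008     ])]
-15.186226019360355
-105.47681982895409
clock: 0.52
tcp_pos: [0.2795, 0.4428, 0.2309]
orientation: [-0.0, 0.124, 0.992, -0.0]
wrist_force: [1.0, 0.1, -0.2]
finger_gap: 0.0597
clock: 0.93
tcp_pos: [0.4163, 0.3297, 0.231]
orientation: [-0.0, 0.125, 0.992, -0.0]
wrist_force: [-0.1, 1.0, 0.1]
finger_gap: 0.0599
clock: 1.35
tcp_pos: [0.5531, 0.2167, 0.2308]
orientation: [-0.0, 0.125, 0.992, -0.0]
wrist_force: [0.5, 1.1, 1.0]
finger_gap: 0.0601
clock: 1.77
tcp_pos: [0.5521, 0.2178, 0.2306]
orientation: [-0.001, -0.177, 0.984, 0.0]
wrist_force: [-0.1, -0.8, 1.1]
finger_gap: 0.0599
clock: 2.18
tcp_pos: [0.552, 0.218, 0.2307]
orientation: [-0.001, -0.46, 0.888, 0.0]
wrist_force: [-0.4, 0.7, 0.3]
finger_gap: 0.0602
clock: 2.43
tcp_pos: [0.552, 0.218, 0.2308]
orientation: [-0.0, -0.54, 0.842, 0.0]
wrist_force: [0.0, -0.2, 0.4]
finger_gap: 0.0598
```

Strip tops out at about z 0.25, measured roughly. Now I'll feel its top edge with closed fingers before grasping.

```bash
python3 -m crank '{"travel":[[0.2,-0.1,-0.5],[0.7,-0.4,-1.0],[1.3,-0.9,-1.5],[2.0,-1.38,-1.75],[2.71,-1.867,-1.75]],"turn":[0,0,0,0,0]}' 0 40
python3 -m crank '{"travel":[[0.54,-0.37,0],[1.08,-0.74,0],[1.62,-1.11,0],[2.17,-1.49,0],[2.71,-1.867,0]],"turn":[0,0,0,0,0]}'
python3 -m crank '{"travel":[[0.6,-0.4,0],[1.2,-0.8,0],[1.9,-1.3,0],[2.4,-1.7,0],[2.72,-1.867,0]],"turn":[0,0,0,0,0]}'
python3 -m crank '{"travel":[[0,0,0.1],[0,0,0.3],[0,0,0.5],[0,0,0.5]],"turn":[-0.1,-0.166,-0.166,-0.166]}'
python3 - <<'E'
from h import *
c=snap('top','top1');s=snap('side','side1');print(get_state()['wrist_force'],get_state()['tcp_pos'])
im=np.hstack([cv2.resize(c['image'][170:250,340:420],(400,400),interpolation=3),cv2.resize(s['image'][200:280,370:450],(400,400),interpolation=3)])
cv2.imwrite('pics/crop3.png',im[:,:,::-1])
E
```

```text
clock: 2.85
tcp_pos: [0.5757, 0.0876, 0.3041]
orientation: [0.002, -0.538, 0.843, -0.001]
wrist_force: [0.5, 0.5, 0.2]
finger_gap: 0.0004
clock: 3.27
tcp_pos: [0.5969, -0.0427, 0.301]
orientation: [-0.0, -0.538, 0.843, 0.0]
wrist_force: [-0.1, -0.1, 0.1]
finger_gap: -0.0004
clock: 3.68
tcp_pos: [0.6195, -0.1744, 0.3002]
orientation: [-0.0, -0.537, 0.844, 0.0]
wrist_force: [-0.3, -0.9, 0.0]
finger_gap: -0.0003
clock: 4.02
tcp_pos: [0.6183, -0.1707, 0.2792]
orientation: [-0.001, -0.606, 0.796, 0.002]
wrist_force: [0.3, 1.0, -0.5]
finger_gap: 0.0002
[0.64372866 0.47333102 0.84804647] [ 0.6187484  -0.17065776  0.28085998]
```

View pics/crop3.png

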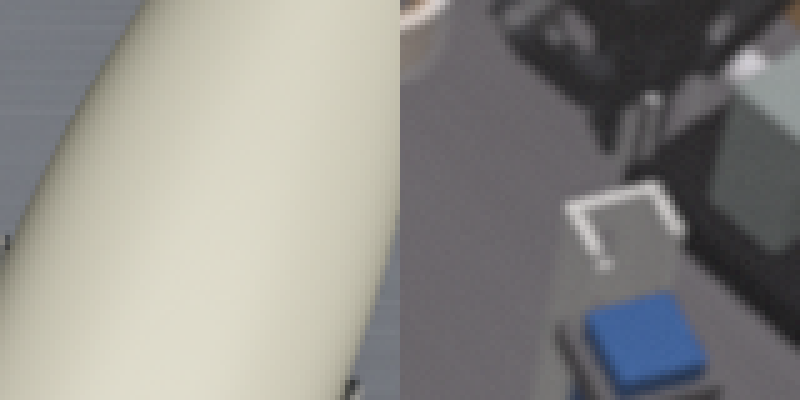

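The fingertips (side crop 640,170) are just above and behind the strip's top edge (615,195). The top camera is blocked by the arm. I'll descend gently.

```bash
python3 - <<'E'
from h import *
s=load('side1');p=get_state()['tcp_pos']
print([round(x,1) for x in proj(s,p)],'seen tip',370+240/5,200+170/5,'strip',370+215/5,200+195/5)
for z in(.23,.24,.25,.26): print(z,proj(s,[.6193,-.1695,z]),proj(s,[p[0],p[1],z]))
E
python3 -m crank '{"travel":[[0,0,0.1],[0,0,0.2],[0,0,0.3],[0,0,0.35],[0,0,0.4]],"turn":[0,0,0,0,0]}'
python3 -m crank '{"travel":[[0,0,0.03],[0,0,0.06],[0,0,0.09],[0,0,0.12],[0,0,0.12]],"turn":[0,0,0,0,0]}'
```

```text
[np.float64(413.6), np.float64(227.9)] seen tip 418.0 234.0 strip 413.0 239.0
0.23 (np.float64(410.3270490071217), np.float64(243.45039556709426)) (np.float64(410.47323560640274), np.float64(243.91484738245293))
0.24 (np.float64(410.92980344594895), np.float64(240.39026252574524)) (np.float64(411.07746323458605), np.float64(240.85571046230424))
0.25 (np.float64(411.5414801990456), np.float64(237.28602465964335)) (np.float64(411.690640931651), np.float64(237.75245257936209))
0.26 (np.float64(412.1622834219608), np.float64(234.13669744221755)) (np.float64(412.3129736185282), np.float64(234.6040882033092))
clock: 4.53
tcp_pos: [0.6191, -0.1712, 0.2649]
orientation: [-0.0, -0.607, 0.795, 0.0]
wrist_force: [0.4, 0.8, -0.7]
finger_gap: -0.0002
clock: 4.95
tcp_pos: [0.6191, -0.1714, 0.2602]
orientation: [-0.0, -0.607, 0.795, 0.0]
wrist_force: [0.6, -0.3, -0.3]
finger_gap: 0.0001
```

```bash
python3 -m crank '{"travel":[[0,0,0.03],[0,0,0.06],[0,0,0.09],[0,0,0.12],[0,0,0.12]],"turn":[0,0,0,0,0]}'
python3 - <<'E'
from h import *
s=snap('side','side2');print(get_state()['tcp_pos'])
cv2.imwrite('pics/crop4.png',cv2.resize(s['image'][190:290,350:480],(780,600),interpolation=3)[:,:,::-1])
E
```

```text
clock: 5.37
tcp_pos: [0.6191, -0.1713, 0.2553]
orientation: [-0.0, -0.607, 0.795, 0.0]
wrist_force: [0.4, 0.3, -0.3]
finger_gap: 0.0001
[ 0.61908163 -0.1713499   0.25545698]
```

View pics/crop4.png

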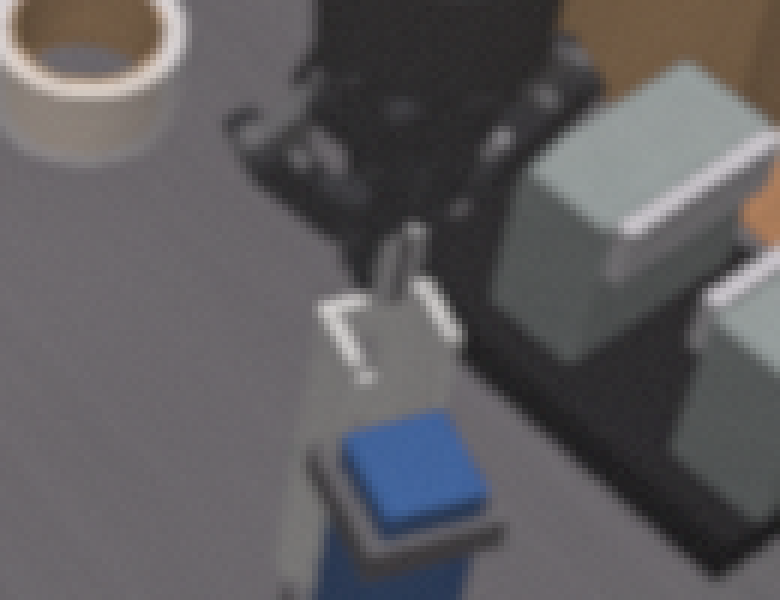

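```bash
python3 -m crank '{"travel":[[0,0,0.03],[0,0,0.06],[0,0,0.09],[0,0,0.09]],"turn":[0,0,0,0]}'
python3 -m crank '{"travel":[[0,0,0.025],[0,0,0.05],[0,0,0.05]],"turn":[0,0,0]}'
```

```text
clock: 5.75
tcp_pos: [0.6191, -0.1714, 0.2517]
orientation: [-0.0, -0.607, 0.795, 0.0]
wrist_force: [0.1, -0.5, 0.1]
finger_gap: 0.0001
clock: 6.0
tcp_pos: [0.6191, -0.1714, 0.2498]
orientation: [-0.0, -0.607, 0.795, 0.0]
wrist_force: [-0.7, 0.0, -0.2]
finger_gap: 0.0002
```

```bash
for i in 1 2; do python3 -m crank '{"travel":[[0,0,0.025],[0,0,0.05],[0,0,0.05]],"turn":[0,0,0]}' | grep -E "tcp|wrist"; done
```

```text
tcp_pos: [0.6193, -0.1714, 0.2486]
wrist_force: [0.1, -0.4, 2.2]
tcp_pos: [0.6193, -0.1715, 0.2485]
wrist_force: [-3.3, 0.4, 10.7]
```

Strip top felt at z ≈ 0.2486, so the offset is +13.6 mm. True home is z ≈ 0.2116 and insertion z ≈ 0.228. Now I'll fetch the bracket.

```bash
python3 -m crank '{"travel":[[0,0,-0.5],[-0.3,0.1,-1.1],[-1.0,0.5,-1.35],[-2.0,0.93,-1.35],[-2.98,1.39,-1.35]],"turn":[0,0,0,0,0]}' 60 80 | grep tcp
python3 -m crank '{"travel":[[-0.6,0.28,0],[-1.2,0.56,0],[-1.8,0.84,0],[-2.4,1.12,0],[-2.98,1.39,0]],"turn":[0,0,0,0,0]}' | grep tcp
python3 -m crank '{"travel":[[-0.7,0.32,0],[-1.4,0.65,0],[-2.1,1.0,0],[-2.7,1.26,0],[-2.99,1.39,0]],"turn":[0,0,0,0,0]}' | grep tcp
python3 -m crank '{"travel":[[0,0,0.7],[0,0,1.4],[0,0,2.1],[0,0,2.8],[0,0,3.2]],"turn":[0.1,0.166,0.166,0.166,0.166]}'
python3 - <<'E'
from h import *
s=snap('side','side3')
cv2.imwrite('pics/crop5.png',cv2.resize(s['image'][140:260,240:400],(800,600),interpolation=3)[:,:,::-1])
E
```

```text
tcp_pos: [0.5979, -0.0449, 0.3008]
tcp_pos: [0.5748, 0.0858, 0.3]
tcp_pos: [0.5523, 0.2173, 0.3]
clock: 8.17
tcp_pos: [0.5517, 0.2136, 0.1686]
orientation: [-0.002, -0.539, 0.842, 0.001]
wrist_force: [-0.5, 0.5, -0.5]
finger_gap: 0.0599
```

View pics/crop5.png

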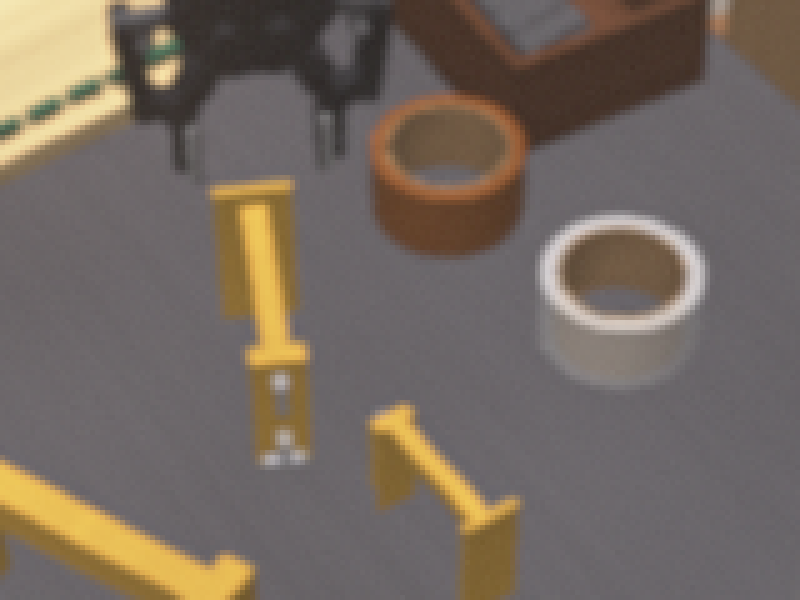

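The fingers straddle the bar line (fingertips at 180,170 and 335,160, bar at 265,260), with the tape rolls well clear. Descending and gripping.

```bash
python3 -m crank '{"travel":[[0,0,0.6],[0,0,1.2],[0,0,1.8],[0,0,2.3],[0,0,2.82]],"turn":[0,0,0,0,0]}'
python3 -m crank '{"travel":[[0,0,0],[0,0,0],[0,0,0],[0,0,0],[0,0,0]],"turn":[0,0,0,0,0]}' 0 100
python3 -m crank '{"travel":[[0,0,0],[0,0,-0.3],[0,0,-0.9],[0,0,-1.5],[0,0,-1.5]],"turn":[0,0,0,0,0]}'
```

```text
clock: 8.63
tcp_pos: [0.5538, 0.2141, 0.0591]
orientation: [0.0, -0.539, 0.843, -0.0]
wrist_force: [0.1, -0.5, 0.3]
finger_gap: 0.0602
clock: 9.05
tcp_pos: [0.5546, 0.2147, 0.0612]
orientation: [0.002, -0.539, 0.842, -0.001]
wrist_force: [0.4, -0.3, 2.5]
finger_gap: 0.0124
clock: 9.47
tcp_pos: [0.5559, 0.2152, 0.1242]
orientation: [0.004, -0.539, 0.842, -0.001]
wrist_force: [1.5, -0.1, -0.7]
finger_gap: 0.0122
```

```bash
python3 -m crank '{"travel":[[0,0,-0.6],[0,0,-1.2],[0,0,-1.8],[0,0,-1.8]],"turn":[0,0,0,0]}'
python3 - <<'E'
from h import *
s=snap('side','side4');t=snap('top','top4');print(get_state()['wrist_force'],get_state()['tcp_pos'],get_state()['ft_torque'])
cv2.imwrite('pics/crop6.png',np.hstack([cv2.resize(s['image'][100:220,240:360],(480,480),interpolation=3),cv2.resize(t['image'][190:270,200:253],(318,480),interpolation=3)])[:,:,::-1])
E
```

```text
clock: 9.8
tcp_pos: [0.5554, 0.215, 0.1957]
orientation: [0.004, -0.539, 0.842, -0.001]
wrist_force: [1.5, 0.4, -2.0]
finger_gap: 0.0122
[-0.70886076 -0.5669768  -3.95133895] [0.55362809 0.21458875 0.19139607] [-0.04633287  0.00307115  0.01410128]
```

View pics/crop6.png

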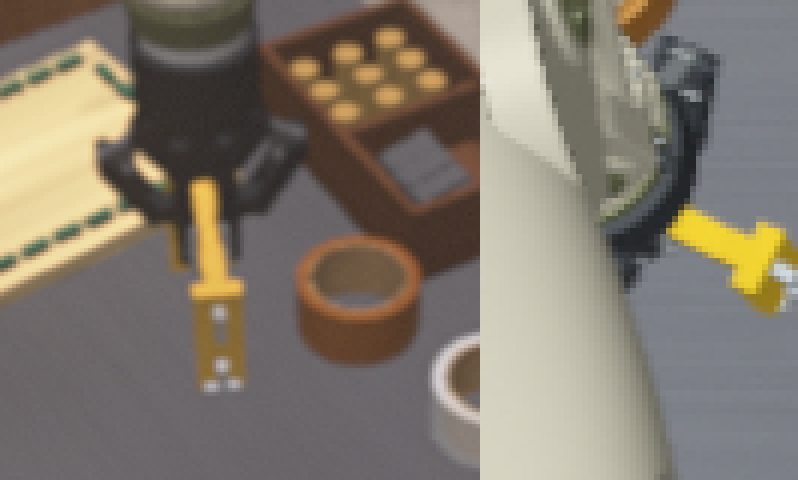

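Bracket is held level, with the bar between the pads and the claws free. Carrying it to a stand-off in front of the strip.

```bash
python3 -m crank '{"travel":[[0.3,-0.25,-0.2],[0.8,-0.7,-0.45],[1.5,-1.3,-0.45],[2.2,-1.93,-0.45],[2.86,-2.51,-0.45]],"turn":[0,0,0,0,0]}' | grep tcp
python3 -m crank '{"travel":[[0.7,-0.62,0],[1.4,-1.24,0],[2.1,-1.86,0],[2.6,-2.3,0],[2.86,-2.51,0]],"turn":[0,0,0,0,0]}' | grep tcp
python3 -m crank '{"travel":[[0,0,0],[0,0,0],[0,0,0],[0,0,0]],"turn":[-0.08,-0.166,-0.166,-0.166]}'
python3 - <<'E'
from h import *
s=snap('side','side5');t=snap('top','top5');S=get_state();print(S['wrist_force'],S['tcp_pos'],S['ft_torque'],S['orientation'])
cv2.imwrite('pics/crop7.png',np.hstack([cv2.resize(s['image'][195:295,350:450],(500,500),interpolation=3),cv2.resize(t['image'][170:250,330:378],(300,500),interpolation=3)])[:,:,::-1])
E
```

```text
tcp_pos: [0.5957, 0.0671, 0.2069]
tcp_pos: [0.6393, -0.0811, 0.2061]
clock: 11.07
tcp_pos: [0.6387, -0.0769, 0.2075]
orientation: [-0.001, -0.606, 0.795, 0.001]
wrist_force: [-0.5, 0.2, -2.7]
finger_gap: 0.0125
[ 0.24557405  0.09969208 -3.31799633] [ 0.63908003 -0.07671196  0.20835575] [-0.05972783  0.03962402 -0.01351209] [-4.06720318e-04 -6.06425902e-01  7.95139605e-01  6.84688724e-04]
```

View pics/crop7.png

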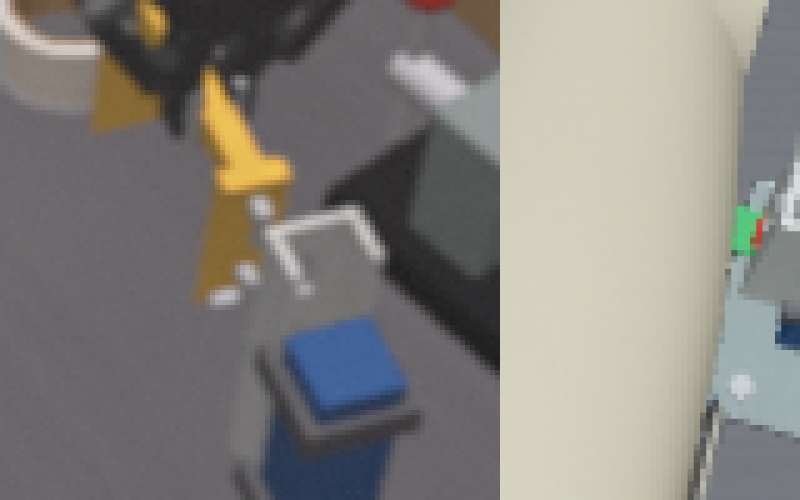

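The plate's rear top edge is at about crop (253,186) and the strip's front edge centre at about (312,219). Computing the relative lateral offset from the side view.

Run:
```python
from h import *
s=load('side5');S=lambda x,y:(350+x/5-.4,195+y/5-.4)
a=np.radians(-105.25);ex=np.array([np.cos(a),np.sin(a)]);ey=np.array([-ex[1],ex[0]])
P=np.array([.603,-.2148])
for n,p,z in(('plateL',(218,190),.2354),('plateR',(288,181),.2354),('stripL',(267,228),.2486),('stripR',(358,210),.2486)):
    w=onz(s,*S(*p),z)[:2]-P; print(n,w@ex,w@ey)
w=get_state()['tcp_pos'][:2]-P;print('tool',w@ex,w@ey)
v=np.array([.6191,-.1714])-P;print('touch finger',v@ex,v@ey)
```

```text
plateL -0.0829210867993624 -0.02092486149564348
plateR -0.07840939806181621 0.009350640785387885
stripL -0.04719689574807777 -0.01549684995759933
stripR -0.044573504358042436 0.02422991078208724
tool -0.1427157627711188 -0.0015119077232981198
touch finger -0.04610657240694387 0.004117521206167785
```

Run:
```python
from h import *
for f,z,(u0,v0,u1,v1) in(('top4',.218,(228,220,262,245)),('side4',.218,(283,140,305,178)),('side5',.2354,(385,205,412,236)),('side0',.086,(283,175,303,216)),('top0',.086,(210,215,260,252))):
    c=load(f);im=c['image'];h=cv2.cvtColor(im,cv2.COLOR_RGB2HSV)
    sub=h[v0:v1,u0:u1]
    m=(cv2.inRange(sub,(15,120,170),(34,255,255))>0)
    print(f)
    for r,row in enumerate(m): print(v0+r,''.join('#' if x else '.' for x in row))
```

```text
top4
220 ..................................
221 ..................................
222 ..................................
223 ..................................
224 ..................................
225 ......###.........................
226 .....######.......................
227 ....#########.....##..............
228 ...############...####............
229 ....###################...........
230 ......#################...........
231 ........##############............
232 ..........############............
233 ............#########.............
234 ..............######..............
235 ..............######..............
236 ..............######..............
237 ..............#####...............
238 ................###...............
239 ..................................
240 ..................................
241 ..................................
242 ..................................
243 ..................................
244 ..................................
side4
140 ......................
141 ......................
142 ......................
143 ......................
144 ..
[... 4280 characters left out ...]
.......................#############....
240 ...................................###########....
241 .....................................########.....
242 .......................................######.....
243 .......................................#####......
244 .......................................#####......
245 .......................................#####......
246 ........................................###.......
247 ..................................................
248 ..................................................
249 ..................................................
250 ..................................................
251 ..................................................
```

Run:
```python
from h import *
def dr(f,p,q,z):
    c=load(f);a=onz(c,*p,z);b=onz(c,*q,z);d=b-a;print(f,a[:2],b[:2],round(np.degrees(np.arctan2(d[1],d[0]))%360,1))
dr('side0',(291,182),(295.2,206),.086)
dr('side4',(290.7,147),(293.5,167),.218)
dr('side4',(290.7,147),(293.9,167),.218)
dr('side5',(394.0,217),(398.1,224),.2354)
dr('side5',(393.5,216),(398.0,225),.2354)
# top bars: fit edges
dr('top0',(222,226.6),(246,237),.086)
dr('top4',(235,228.2),(243,232.2),.218)
```

```text
side0 [0.5766007 0.2647692] [0.53906677 0.18005451] 246.1
side4 [0.57603603 0.25170946] [0.54324723 0.1832107 ] 244.4
side4 [0.57603603 0.25170946] [0.54406467 0.18267098] 245.2
side5 [ 0.63395787 -0.09454471] [ 0.62862337 -0.11563065] 255.8
side5 [ 0.63488624 -0.09159394] [ 0.6266412  -0.11779335] 252.5
top0 [0.56965055 0.25869578] [0.53950959 0.18762535] 247.0
top4 [0.54315176 0.197291  ] [0.5326857  0.17594512] 243.9
```

The bracket's yaw and level match the tool. The bar is about 4.5 mm to upright −y of the strip's centre line. I'll shift sideways by that and creep in.

```bash
python3 -m crank '{"travel":[[0,-0.06,0],[0.1,-0.11,0],[0.25,-0.11,0],[0.4,-0.11,0],[0.5,-0.11,0]],"turn":[0,0,0,0,0]}' | grep -E "tcp|wrist"
python3 -m crank '{"travel":[[0.03,0,0],[0.06,0,0],[0.09,0,0],[0.12,0,0],[0.12,0,0]],"turn":[0,0,0,0,0]}'| grep -E "tcp|wrist"
python3 -m crank '{"travel":[[0.03,0,0],[0.06,0,0],[0.06,0,0]],"turn":[0,0,0]}'| grep -E "tcp|wrist"
```

```text
tcp_pos: [0.6383, -0.0989, 0.2093]
wrist_force: [-0.1, 0.3, -3.2]
tcp_pos: [0.6372, -0.1027, 0.2093]
wrist_force: [0.2, -0.7, -2.3]
tcp_pos: [0.6366, -0.105, 0.2093]
wrist_force: [-0.1, 0.5, -2.9]
```

```bash
for i in 1 2 3; do python3 -m crank '{"travel":[[0.025,0,0],[0.05,0,0],[0.05,0,0]],"turn":[0,0,0]}'| grep -E "tcp|wrist"; done
```

```text
tcp_pos: [0.6361, -0.107, 0.2092]
wrist_force: [-0.7, -0.1, -3.1]
tcp_pos: [0.6355, -0.1089, 0.2093]
wrist_force: [0.5, -0.3, -2.3]
tcp_pos: [0.635, -0.1109, 0.2093]
wrist_force: [0.6, 0.7, -3.1]
```

```bash
for i in 1 2; do python3 -m crank '{"travel":[[0.025,0,0],[0.05,0,0],[0.05,0,0]],"turn":[0,0,0]}'| grep -E "tcp|wrist"; done
python3 - <<'E'
from h import *
s=snap('side','side6')
cv2.imwrite('pics/crop8.png',cv2.resize(s['image'][195:295,360:460],(600,600),interpolation=3)[:,:,::-1])
E
```

```text
tcp_pos: [0.6345, -0.1128, 0.2093]
wrist_force: [-0.1, -0.1, -2.5]
tcp_pos: [0.6343, -0.1134, 0.2094]
wrist_force: [0.8, 3.6, -2.8]
```

View pics/crop8.png

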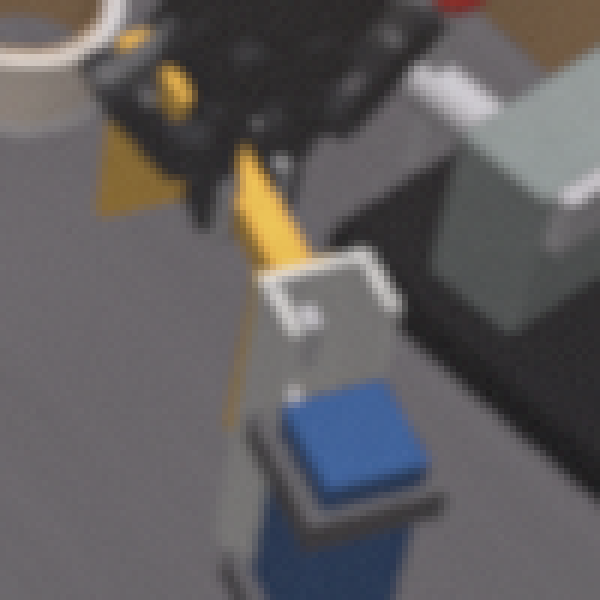

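Both claws are through: they show inside the strip at (305,315) and (295,393), and the back face touches the strip lightly at 3.6 N. Now lowering gently toward the catch.

```bash
python3 -m crank '{"travel":[[-0.015,0,0.03],[-0.015,0,0.06],[-0.015,0,0.09],[-0.015,0,0.12],[-0.015,0,0.12]],"turn":[0,0,0,0,0]}' | grep -E "tcp|wrist"
for i in 1 2; do python3 -m crank '{"travel":[[0,0,0.015],[0,0,0.03],[0,0,0.03]],"turn":[0,0,0]}'| grep -E "tcp|wrist"; done
```

```text
tcp_pos: [0.6345, -0.1135, 0.2048]
wrist_force: [1.7, 4.7, -1.4]
tcp_pos: [0.635, -0.1136, 0.2046]
wrist_force: [1.7, 5.5, 3.3]
tcp_pos: [0.6353, -0.1132, 0.2036]
wrist_force: [2.0, 5.5, 2.1]
```

Toe is resting on the roller (about 5 N). I'll release, raise, close the fingers, and move over the bar near the back plate.

```bash
python3 -m crank '{"travel":[[0,0,0],[0,0,0],[0,0,0],[0,0,0]],"turn":[0,0,0,0]}' 40 60 | grep -E "tcp|wrist|gap"
python3 -m crank '{"travel":[[0,0,-0.3],[0,0,-0.7],[0,0,-1.2],[0,0,-1.4],[0,0,-1.4]],"turn":[0,0,0,0,0]}' | grep -E "tcp|wrist|gap"
python3 -m crank '{"travel":[[0,0,0],[0.3,0,0],[0.7,0,0],[1.05,0,0],[1.05,0,0]],"turn":[0,0,0,0,0]}' 0 60 | grep -E "tcp|wrist|gap"
python3 - <<'E'
from h import *
s=snap('side','side7');print(get_state()['tcp_pos'],get_state()['wrist_force'])
cv2.imwrite('pics/crop9.png',cv2.resize(s['image'][195:295,360:460],(600,600),interpolation=3)[:,:,::-1])
E
```

```text
tcp_pos: [0.634, -0.1146, 0.2021]
wrist_force: [0.6, 0.3, -0.7]
finger_gap: 0.0401
tcp_pos: [0.6353, -0.1147, 0.2605]
wrist_force: [-0.4, 0.3, -0.0]
finger_gap: 0.0402
tcp_pos: [0.6219, -0.1574, 0.2567]
wrist_force: [-0.7, 0.6, -0.7]
finger_gap: -0.0
[ 0.6222306  -0.1562021   0.25697277] [ 0.15576331 -0.10006807 -0.70881608]
```

View pics/crop9.png

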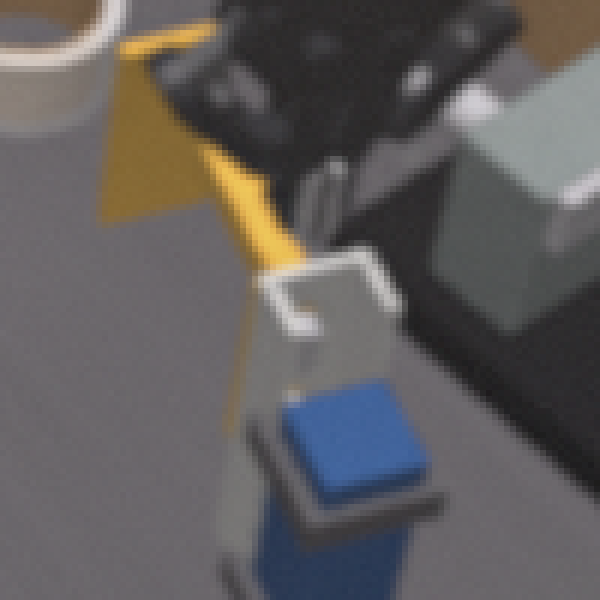

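Bracket rests hooked and level, with the fingers above the bar near the plate. Pressing down in small steps.

```bash
python3 -m crank '{"travel":[[0,0,0.15],[0,0,0.3],[0,0,0.4],[0,0,0.45],[0,0,0.5]],"turn":[0,0,0,0,0]}' | grep -E "tcp|wrist"
for i in 1 2 3; do python3 -m crank '{"travel":[[0,0,0.025],[0,0,0.05],[0,0,0.05]],"turn":[0,0,0]}'| grep -E "tcp|wrist"; done
```

```text
tcp_pos: [0.623, -0.1538, 0.2374]
wrist_force: [0.1, -0.1, -0.9]
tcp_pos: [0.6232, -0.1543, 0.236]
wrist_force: [-0.8, 0.2, -1.1]
tcp_pos: [0.6231, -0.1544, 0.234]
wrist_force: [0.4, -0.1, -0.4]
tcp_pos: [0.623, -0.1544, 0.2318]
wrist_force: [0.4, -0.2, -0.1]
```

```bash
for i in 1 2 3; do python3 -m crank '{"travel":[[0,0,0.025],[0,0,0.05],[0,0,0.05]],"turn":[0,0,0]}'| grep -E "tcp|wrist"; done
```

```text
tcp_pos: [0.623, -0.1544, 0.2298]
wrist_force: [-0.7, -0.2, 0.0]
tcp_pos: [0.6231, -0.1544, 0.2279]
wrist_force: [-0.2, -0.6, 0.1]
tcp_pos: [0.6233, -0.1545, 0.2263]
wrist_force: [-0.3, 0.2, 2.7]
```

```bash
for i in 1 2 3; do python3 -m crank '{"travel":[[0,0,0.02],[0,0,0.04],[0,0,0.04]],"turn":[0,0,0]}'| grep -E "tcp|wrist"; done
```

```text
tcp_pos: [0.6229, -0.1544, 0.224]
wrist_force: [-1.1, 0.4, 0.5]
tcp_pos: [0.6229, -0.1544, 0.2223]
wrist_force: [-0.5, -0.8, -1.2]
tcp_pos: [0.623, -0.1544, 0.221]
wrist_force: [0.3, 0.2, -0.3]
```

```bash
for i in 1 2; do python3 -m crank '{"travel":[[0,0,0.02],[0,0,0.04],[0,0,0.04]],"turn":[0,0,0]}'| grep -E "tcp|wrist"; done
python3 - <<'E'
from h import *
t=snap('top','top8')
h=cv2.cvtColor(t['image'],cv2.COLOR_RGB2HSV)
for f in('top0','top8'):
    h=cv2.cvtColor(load(f)['image'],cv2.COLOR_RGB2HSV)[195:220,355:385]
    print(f,(cv2.inRange(h,(40,120,80),(80,255,255))>0).sum(),((cv2.inRange(h,(18,120,120),(32,255,255)))>0).sum())
E
```

```text
tcp_pos: [0.6231, -0.1545, 0.2196]
wrist_force: [0.2, -0.4, -0.1]
tcp_pos: [0.6235, -0.1545, 0.2194]
wrist_force: [-0.2, 0.6, 5.4]
top0 37 0
top8 0 0
```

```bash
for i in 1 2 3; do python3 -m crank '{"travel":[[0,0,0.02],[0,0,0.03],[0,0,0.03]],"turn":[0,0,0]}'| grep -E "tcp|wrist"; done
```

```text
tcp_pos: [0.6238, -0.1545, 0.2193]
wrist_force: [-1.7, 0.8, 9.2]
tcp_pos: [0.6242, -0.1546, 0.2191]
wrist_force: [-2.2, 1.2, 13.6]
tcp_pos: [0.6245, -0.1547, 0.219]
wrist_force: [-2.6, 1.8, 17.7]
```

Hard stop at z 0.219, as predicted for home (17.7 N, no give). Retracting clear and verifying.

```bash
python3 -m crank '{"travel":[[0,0,-0.3],[0,0,-0.9],[0,0,-1.6],[0,0,-2.3],[0,0,-2.3]],"turn":[0,0,0,0,0]}' | grep -E "tcp|wrist"
python3 -m crank '{"travel":[[-0.5,0,0],[-1.2,0,0],[-2,0,0],[-2.8,0,0],[-3.6,0,0]],"turn":[0,0,0,0,0]}' | grep -E "tcp|wrist"
python3 -m crank '{"travel":[[-0.8,0,0],[-1.6,0,0],[-2.4,0,0],[-3.2,0,0],[-3.6,0,0]],"turn":[0,0,0,0,0]}' | grep -E "tcp|wrist"
python3 -m crank '{"travel":[[0,0,0],[0,0,0],[0,0,0]],"turn":[0,0,0]}' | grep -E "clock|tcp|wrist"
python3 - <<'E'
from h import *
s=snap('side','side9');t=snap('top','top9')
a=cv2.resize(s['image'][200:300,365:445],(400,500),interpolation=3);b=cv2.resize(t['image'][170:250,330:394],(400,500),interpolation=3)
cv2.imwrite('pics/crop10.png',np.hstack([a,b])[:,:,::-1])
# bar direction/tilt etc: end stop & plate masks
h=cv2.cvtColor(t['image'],cv2.COLOR_RGB2HSV)
for nm,lo,hi in(('yellow',(18,120,170),(34,255,255)),('green',(40,100,60),(80,255,255)),('red',(0,150,100),(6,255,255))):
    m=cv2.inRange(h[170:250,320:420],lo,hi)>0
    print(nm,m.sum())
    if nm=='yellow':
        for r,row in enumerate(m):
            if row.any():print(170+r,''.join('#' if x else '.' for x in row[:65]))
E
```

```text
tcp_pos: [0.6247, -0.1551, 0.3128]
wrist_force: [0.3, -0.1, 0.4]
tcp_pos: [0.6612, -0.0145, 0.3062]
wrist_force: [1.0, -0.5, -0.6]
tcp_pos: [0.6992, 0.1272, 0.3056]
wrist_force: [-0.7, -0.5, -0.1]
clock: 21.15
tcp_pos: [0.6989, 0.1229, 0.306]
wrist_force: [1.0, 0.4, 1.2]
yellow 324
179 ...........##....................................................
180 ..........###....................................................
181 ..........###....................................................
182 ..........###....................................................
183 ..........##.....................................................
184 .........###.....................................................
185 .........###.....................................................
186 .........#####...................................................
187 ........#########................................................
188 ........#############............................................
189 ........################.........................................
190 .......#####################...............
[... 387 characters left out ...]
...................####################..#####.........
197 ................................########################.........
198 ....................................###################..........
199 .......................................################..........
200 ...........................................############..........
201 ...............................................#######...........
202 .................................................#####...........
203 .................................................#####...........
204 .................................................#####...........
205 .................................................####............
green 14
red 0
```

View pics/crop10.png

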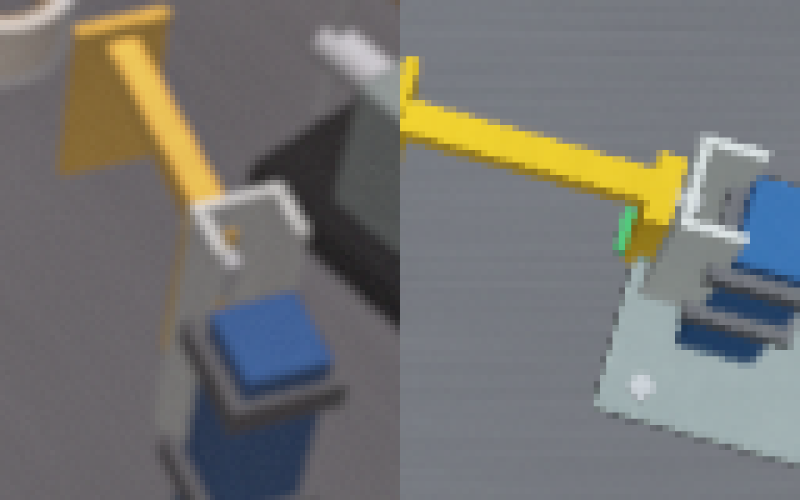

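Run:
```python
from h import *
t=load('top9');s=load('side9')
def tri(u,v):
    o1,d1=ray(t,*u);o2,d2=ray(s,*v);A=np.array([d1,-d2]).T
    k=np.linalg.lstsq(A,o2-o1,rcond=None)[0];p,q=o1+k[0]*d1,o2+k[1]*d2
    return (p+q)/2,np.linalg.norm(p-q)
T=lambda x,y:(330+(x-400)/6.25-.4,170+y/6.25-.4)
S=lambda x,y:(365+x/5-.4,200+y/5-.4)
print('strip(.2486)',tri(T(706,136),S(283,185)),tri(T(690,225),S(197,206)))
m=(331.5,178.8);n=(326,194.4)
print('stop',tri(m,S(172,8)),tri(n,S(75,30)))
a=onz(t,331,189.3,.2196);b=onz(t,367,199.3,.2196);d=b-a;print('yaw',np.degrees(np.arctan2(d[1],d[0]))%360)
for f in('side7','side9'):
    h=cv2.cvtColor(load(f)['image'],cv2.COLOR_RGB2HSV)[198:240,370:412];mm=cv2.inRange(h,(15,120,140),(34,255,255))>0
    print(f);[print(198+r,''.join('#' if x else '.' for x in row)) for r,row in enumerate(mm) if row.any()]
```

```text
strip(.2486) (array([ 0.63853637, -0.17563341,  0.24524177]), np.float64(0.0035809964613763836)) (array([ 0.59958686, -0.16760131,  0.24925932]), np.float64(0.002331955498665063))
stop (array([ 0.67691365, -0.05539383,  0.22631487]), np.float64(0.004988386906636454)) (array([ 0.63461036, -0.04063958,  0.22367172]), np.float64(0.0031739310309236496))
yaw 254.4444586379479
side7
199 ......................###.................
200 ..................#######.................
201 .............##########...................
202 ..........############....................
203 ..........######..........................
204 ..........####............................
219 .......................###................
220 .......................####...............
221 .......................#####..............
222 ........................######............
223 ........................#######...........
224 .........................########.........
225 .........................#########........
226 ..........................########........
227 ...........................#######........
228 ...........
[... 1687 characters left out ...]
........................#########.........
226 ........................#########.........
227 .........................#########........
228 ..........................########........
229 ..........................#########.......
230 ...........................########.......
231 ...........................#########......
232 ............................########......
233 ............................#########.....
234 .............................########.....
235 .............................#########....
236 ..............................#########...
237 ..............................#########...
238 ...............................########...
239 ................................####......
```

```bash
python3 -c "
from workcell import *
s=get_state();print(s['clock'],s['tcp_pos'],s['wrist_force']);print(hand_in())"
```

```text
21.25 [0.69885042 0.12210668 0.30658962] [-0.4829779  -0.09440587  0.27547897]
the job is handed in; nothing more can be done
None
```

I hooked the middle-sized yellow bracket into both slots, pressed it down to a hard stop near the plate, let go and handed the job in at 21.3 s. `hand_in()` gives no verdict, so the lock is inferred from the checks below.

**What I did**
- **Strip height:** closed fingers felt the strip's top edge at z ≈ 0.2486, so the strip sits about 13.6 mm higher than drawn.
- **Hooking:** I gripped the bracket, shifted it 4.5 mm sideways from the side view, and both claws went in. The first contact at the strip front read about 3.6 N.
- **Pressing:** after lowering onto the roller I released, closed the fingers and pushed on the bar near the back plate. It came to a hard stop at bar top z ≈ 0.219, where home was predicted (0.2196). It did not give under 17.7 N, the highest force read.

**Last checks**
- **Height:** the end stop's top came out at about 0.226, against 0.230 expected at home and 0.240 if still resting on the roller.
- **Turn:** the bar points at 254.4° and the upright at about 254.7°.
- **Bystanders:** nothing I did came near the tape rolls, hammer or steel block, though I did not measure them again.

**Uncertain or disagreeing**
- I never read 8–15 N while passing the catch. One reading of 2.7 N came at bar top z ≈ 0.2265, about 4 mm lower than expected, so the snap probably fell between readings.
- The roller and most of the green tab were hidden, so I did not see the tab held down.
- The 4 mm low end stop is within camera error, but could also mean a slight droop.

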